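Test the lantern lamps and weed out the ones whose switch will not stay on

TASK

Click the switch of each of the five lantern lamps all the way down. Leave the lamps whose switch stays down standing where they are, switched on; any whose switch springs back goes standing upright on the floor of the shallow tin repair tray. Do not shift or knock over the lanterns, tools and other things on the bench, and leave everything released.

Things in the scene. Friction and masses are not known exactly. Their poses are not given: they have to be found in the camera images.
- lamp_a_mid (a point): Centre, half-way up (15 mm above its underside), of the battery case of lantern lamp a. The lamp is loose, about 150 g, and outwardly the same as the other four: an off-white plastic case 86 mm long (its x) by 42 mm wide (its y) by 30 mm high (its z, up). On top of the case at the +x end, 28 mm from the centre, stands a small LED flame bulb 20 mm across and 25 mm high; at the -x end, 27 mm from the centre, is the black round push switch. Grip the case across its 42 mm width.
- switch_a_top (a point): Centre of the top face of lamp a's switch cap, a black cylinder 17 mm across that moves straight down into the case. It stands 11 mm above the case (41 mm above the lamp's underside) when up and 4 mm above the case when fully down; the point moves with the cap.
- switch_a (a joint): How far lamp a's switch cap is pressed, in m: 0 up, 0.007 fully down. All five start up. It takes up to about 4 N to press; a sound switch snaps over past half-way and then stays fully down by itself, and pressing it again leaves it down; a worn one springs back as soon as it is let go, though it sticks about 3 mm short of its full height (joint about 0.003). Only clicking shows which kind it is; how many are worn is not known beforehand.
- lamp_b_mid (a point): The same point and axes of lantern lamp b, same make and size as lamp a.
- switch_b_top (a point): The same point of lamp b's switch cap.
- switch_b (a joint): The same for lamp b's switch.
- lamp_c_mid (a point): The same point and axes of lantern lamp c, same make and size as lamp a.
- switch_c_top (a point): The same point of lamp c's switch cap.
- switch_c (a joint): The same for lamp c's switch.
- lamp_d_mid (a point): The same point and axes of lantern lamp d, same make and size as lamp a.
- switch_d_top (a point): The same point of lamp d's switch cap.
- switch_d (a joint): The same for lamp d's switch.
- lamp_e_mid (a point): The same point and axes of lantern lamp e, same make and size as lamp a.
- switch_e_top (a point): The same point of lamp e's switch cap.
- switch_e (a joint): The same for lamp e's switch.
- tray_floor (a point): Centre of the inner floor of the repair tray, an empty shallow tin tray fixed to the bench, 4 mm above the bench. Inside it measures 122 mm along its x by 192 mm along its y; its walls are 4 mm thick and rise 26 mm above the bench. It stands on the left or on the right of the lamps; the black crate is on the other side. Two lamps fit side by side in it, parallel to its x, 90 mm apart along its y.
- crate: Black plastic crate full of finished lanterns, fixed to the bench, 130 mm along its x by 196 mm along its y, 100 mm high, with lantern tops standing out of it up to 150 mm; origin at the centre of its underside. Not to be touched.
- lantern_1: Loose bystander: six-sided tin lantern with glass panes, standing among the lamps, 62 mm across, 150 mm high with a carrying ring at the top (narrower than 30 mm across above 115 mm). Origin at the centre of its underside, z up.
- lantern_2: Loose bystander: six-sided tin lantern with glass panes, standing among the lamps, 62 mm across, 150 mm high with a carrying ring at the top (narrower than 30 mm across above 115 mm). Origin at the centre of its underside, z up.
- screwdriver: Loose bystander: screwdriver with a wooden handle lying on the bench between the lamps, 150 mm long along its x, 26 mm thick; origin under its middle.
- reel: Loose bystander: reel of solder standing on its flange, 54 mm across, 35 mm high; origin at the centre of its underside, z up.
- saucer: Loose bystander: white saucer 100 mm across, 18 mm high; origin at the centre of its underside, z up.
- jar: Loose bystander: closed glass jar 56 mm across, 75 mm high; origin at the centre of its underside, z up.
- pliers: Loose bystander: pliers lying flat, 140 mm long, 12 mm thick; origin near the pivot, on the bench.
Not all that is in view belongs to the job. Leave any blue or red look-alike of the part that bears lamp_e_mid alone. What is shaped like the part that bears lamp_c_mid but pink is not meant.

How it is judged:
At the end, for the whole second after the job is handed in: Each lamp upright within 0.15 rad and either: switch latched down (over 5.5 mm), centre within 40 mm of its start; or: clicked but sprung back (switch at 1 to 4.5 mm), standing on the repair tray's floor, centre inside its walls and under 30 mm above the bench (((value of joint switch_a above 0.0055 m and distance of lamp_a_mid from where it was at the start of the episode below 0.04 m and angle between lamp_a_mid's own z axis and vertical below 0.15 rad) or (x of lamp_a_mid in the frame of tray_floor between -0.061 and 0.061 m and y of lamp_a_mid in the frame of tray_floor between -0.096 and 0.096 m and height (world z) of lamp_a_mid below 0.03 m and angle between lamp_a_mid's own z axis and vertical below 0.15 rad and value of joint switch_a between 0.001 and 0.0045 m)) and ((value of joint switch_b above 0.0055 m and distance of lamp_b_mid from where it was at the start of the episode below 0.04 m and angle between lamp_b_mid's own z axis and vertical below 0.15 rad) or (x of lamp_b_mid in the frame of tray_floor between -0.061 and 0.061 m and y of lamp_b_mid in the frame of tray_floor between -0.096 and 0.096 m and height (world z) of lamp_b_mid below 0.03 m and angle between lamp_b_mid's own z axis and vertical below 0.15 rad and value of joint switch_b between 0.001 and 0.0045 m)) and ((value of joint switch_c above 0.0055 m and distance of lamp_c_mid from where it was at the start of the episode below 0.04 m and angle between lamp_c_mid's own z axis and vertical below 0.15 rad) or (x of lamp_c_mid in the frame of tray_floor between -0.061 and 0.061 m and y of lamp_c_mid in the frame of tray_floor between -0.096 and 0.096 m and height (world z) of lamp_c_mid below 0.03 m and angle between lamp_c_mid's own z axis and vertical below 0.15 rad and value of joint switch_c between 0.001 and 0.0045 m)) and ((value of joint switch_d above 0.0055 m and distance of lamp_d_mid from where it was at the start of the episode below 0.04 m and angle between lamp_d_mid's own z axis and vertical below 0.15 rad) or (x of lamp_d_mid in the frame of tray_floor between -0.061 and 0.061 m and y of lamp_d_mid in the frame of tray_floor between -0.096 and 0.096 m and height (world z) of lamp_d_mid below 0.03 m and angle between lamp_d_mid's own z axis and vertical below 0.15 rad and value of joint switch_d between 0.001 and 0.0045 m)) and ((value of joint switch_e above 0.0055 m and distance of lamp_e_mid from where it was at the start of the episode below 0.04 m and angle between lamp_e_mid's own z axis and vertical below 0.15 rad) or (x of lamp_e_mid in the frame of tray_floor between -0.061 and 0.061 m and y of lamp_e_mid in the frame of tray_floor between -0.096 and 0.096 m and height (world z) of lamp_e_mid below 0.03 m and angle between lamp_e_mid's own z axis and vertical below 0.15 rad and value of joint switch_e between 0.001 and 0.0045 m))); the robot touches nothing.
It fails at once if a lantern, tool or other bystander shifted more than 30 mm (distance of any of lantern_1, lantern_2, screwdriver, reel, saucer, jar, pliers from where it was at the start of the episode above 0.03 m).
It fails at once if a lantern, the jar, the reel or the saucer knocked over (tilted more than 0.5 rad) (angle between any of lantern_1, lantern_2, jar, reel, saucer's own z axis and vertical above 0.5 rad).
It also fails if it takes over 72 s, if anything falls off the work surface, if the arm or the gripper's body presses on something with over 40 N, if the wrist force passes 120 N, or if a joint passes its speed limit or range.

ROBOT

A 6-joint arm with a two-finger parallel gripper is mounted at the origin on the work surface. World frame = base frame: x ahead of the robot, y to its left, z up, the work surface at z = 0. Lengths are in m, angles in rad, forces in N, time in s.
With the tool pointing down it reaches from about 0.35 to 0.85 m from the base axis. Payload 8.1 kg.
Tool frame: the origin (TCP) lies at the very end of the fingers, on their centre line; the grasp point (between the pads) lies hold_point_z behind it (hold_point_z is the distance from the TCP to the grasp point, in m); z points along the fingers, y is the line along which they close (so a half turn about z gives the same grasp; the last joint's range is limited). The gripper opens to 85 mm and grips with 20 to 120 N. Pads are 22 mm wide; open, the fingers measure 114 mm over their backs; the gripper's body (76 mm by 85 mm) begins 54 mm behind the grasp point. The pads swing forward as they close: fully open they stand 13 mm farther back than shut.
Start: joints at [-1.293, 0.13, 1.488, -0, 1.523, -0.085], TCP at [0.213, -0.561, 0.231] pointing down, gripper open.
Joint ranges: [-2.96, 2.96], [-0.89, 2.26], [0.02, 2.5], [-1.34, 4.48], [0, 2.73], [-2.66, 2.66]. Speed limits (rad/s): [2.39, 2.39, 2.79, 3.14, 3.14, 3.14].

INTERFACE

Orientations are given as a rotation vector (axis times angle).
In Python, from cell import sense, camera, camera_info, sign_off, hold_point_z gives the robot as it stands. The module is installed in compiled form; this text tells all that it offers.
- The arm moves only by the shell command python3 -m jog 'ROWS' [FORCE]. ROWS is JSON, a list of rows, each a list of 7 numbers: the shift along the tool's x, y, z in cm, then the turn, a rotation vector about the tool's x, y, z in rad, then the opening, from -1 (shut) to 1 (fully open). In form: [[x, y, z, rx, ry, rz, fingers], ...]. A call has 1 to 5 rows; each row is the pose to reach, as a shift and turn from the pose commanded when the call began, along the tool's axes at that moment; what a row does not reach only later rows make up. A row lasts 1/8 s, in which the tool goes at most 62.5 mm and 10.7 degrees, less where a joint would pass 70% of its speed; a pose out of reach is approached as far as the arm can. A call with a gripper value outside its range is refused whole. The fingers move at their own pace and stop on an object; FORCE is the grip in N (left out, the last holds). Time passes only in rows, so rows that repeat a pose let the fingers close. It gives the time, the measured TCP pose, the force, the opening and the grip force at its end, in the units of the state.
- sense(): the state, without advancing time (a new reading comes with each control period).
- camera(name): name is "scene" or "top" or "wrist"; returns the picture (420x560x3 uint8, red, green, blue); there is no depth.
- camera_info(name): a dict with "intrinsics" (3x3 intrinsics, pixels), "cam_to_world" (4x4, takes a point from camera to world coordinates); the wrist camera has in their place "hand_eye" (4x4, takes a point from camera to tool coordinates, whose origin is the TCP and whose axes are the flange's). Camera axes: x right, y down, z forward; pixel columns grow to the right and rows downward; lengths in m; the calibration is good to about 2 mm. A picture is of the moment at which its call begins: read the wrist's pose just before it. camera_info takes no time and is no camera call.
- sign_off(): hands the job in; it is judged then, once.
The state is a dict: "clock": time; "joint_positions": joint angles; "dq": joint speeds; "joint_torque": joint torques, N m; "tool_pos": TCP position; "tool_rot": TCP orientation; "contact_force": force on the tool from outside, world axes, zero at the start; "wrist_torque": the same for the moment, N m; "gripper_width": finger opening in m; "grasp_force": force on a finger pad.
Only numpy, scipy, OpenCV 4.12 (cv2) and the standard library are available. Lean on these libraries where they do the work, as an engineer would, in place of code of your own. Each camera call takes 0.05 s, during which the arm holds its last target. There are 200 camera calls.

## Working session

There is one attempt and no reset: what is moved stays moved. The work goes in short steps, Python scripts to look and compute and a shell command to move; the robot and the scene stay as the last step left them, time stands still between calls to the robot, and variables do not carry over. Pictures are saved under pics/ and viewed, at most 10 in all, crops included, and the job is handed in when it is done.

```bash
mkdir -p pics; python3 - <<'E'
from cell import *
import cv2,numpy as np
np.set_printoptions(precision=4,suppress=True)
for n in("top","scene"):
    i=camera(n); cv2.imwrite(f"pics/{n}0.png",cv2.resize(i[:,:,::-1],(800,600),interpolation=cv2.INTER_CUBIC))
    c=camera_info(n); print(n,c["intrinsics"],c["cam_to_world"])
print(camera_info("wrist")); s=sense(); print(s,hold_point_z)
E
```

```text
top [[462.2576   0.     276.7326]
 [  0.     462.2576 213.6902]
 [  0.       0.       1.    ]] [[ 0.019  -0.9929  0.1174  0.3972]
 [-0.9996 -0.0211 -0.0167  0.012 ]
 [ 0.0191 -0.1171 -0.9929  1.2918]
 [ 0.      0.      0.      1.    ]]
scene [[401.617    0.     272.8017]
 [  0.     401.617  206.8119]
 [  0.       0.       1.    ]] [[-0.1306  0.6715 -0.7294  1.164 ]
 [ 0.9913  0.1025 -0.0832  0.0632]
 [ 0.0189 -0.7339 -0.679   0.6519]
 [ 0.      0.      0.      1.    ]]
{'intrinsics': array([[297.7762,   0.    , 276.9221],
       [  0.    , 297.7762, 209.8996],
       [  0.    ,   0.    ,   1.    ]]), 'hand_eye': array([[-0.0004, -0.9459, -0.3243,  0.0843],
       [ 1.    , -0.0005, -0.    , -0.0005],
       [-0.0001, -0.3243,  0.9459, -0.1424],
       [ 0.    ,  0.    ,  0.    ,  1.    ]])}
{'clock': 0.1, 'joint_positions': array([-1.2934,  0.1311,  1.4892,  0.    ,  1.523 , -0.0854]), 'dq': array([-0.0011, -0.0001, -0.0002, -0.0007,  0.0018,  0.0009]), 'joint_torque': array([  0.0014, -57.0955, -50.194 ,  -0.0003,   0.0082,   0.    ]), 'tool_pos': array([ 0.2128, -0.5604,  0.2303]), 'tool_rot': array([-3.0884, -0.5664,  0.0002]), 'contact_force': array([ 0.5202, -0.6134, -0.3019]), 'wrist_torque': array([0.0032, 0.0196, 0.0301]), 'grasp_force': 0.0, 'gripper_width': 0.08529409176690314} 0.0187
```

View pics/top0.png

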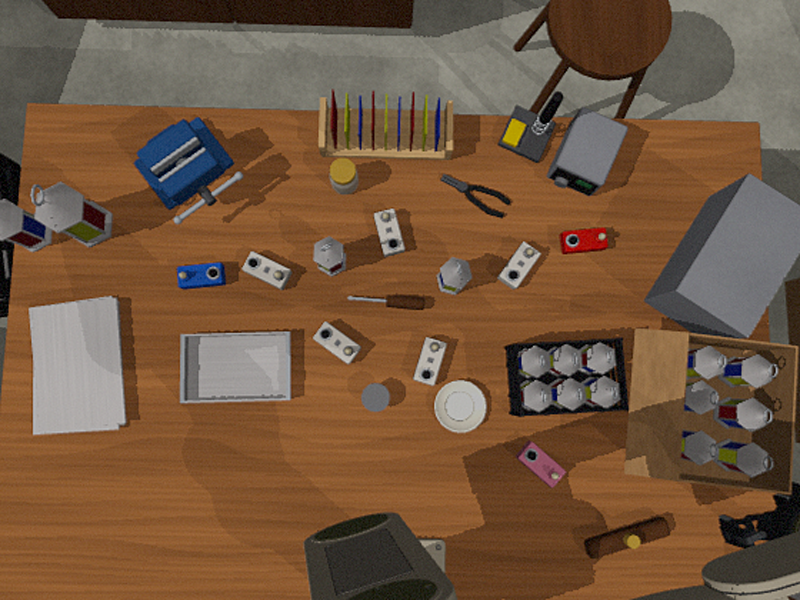

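View pics/scene0.png

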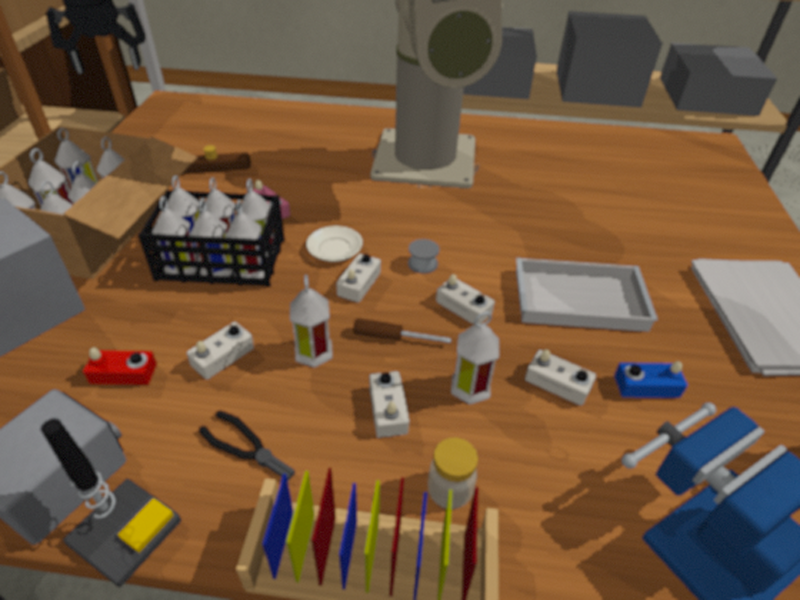

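Top view: the five white lamps are at about (267,269), (389,232), (519,264), (337,342) and (431,361). The blue (200,275), red (584,240) and pink (541,464) ones are look-alikes in the wrong colour. The tray is at (236,367), left. I'll confirm with one enlarged crop and read pixels there.

```bash
python3 - <<'E'
import cv2
from cell import camera
i=camera("top")[:,:,::-1]
c=i[130:305,118:388]
cv2.imwrite("pics/crop.png",cv2.resize(c,None,fx=2.96,fy=2.96,interpolation=cv2.INTER_CUBIC))
E
```

```text
(no output)
```

View pics/crop.png

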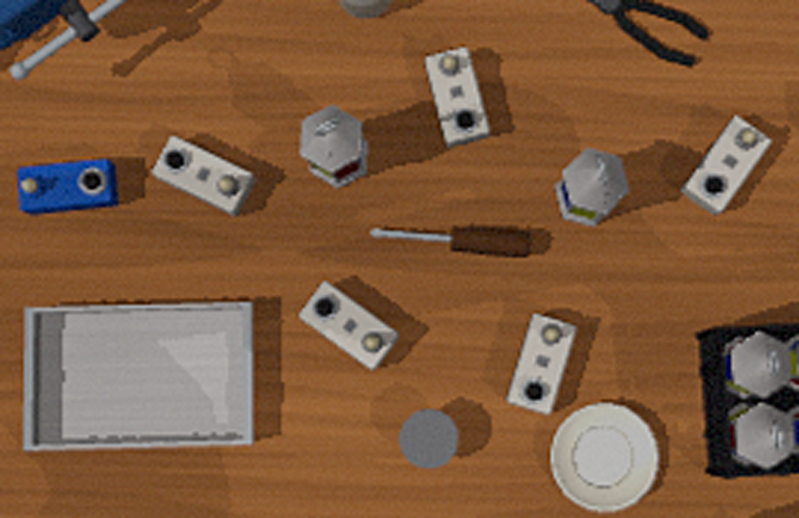

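```bash
cat > h.py <<'E'
import numpy as np,json,sys
from scipy.spatial.transform import Rotation as R
from cell import sense,camera_info,camera,hold_point_z
np.set_printoptions(precision=4,suppress=True)
def ray(uv,z,K,T):
    d=T[:3,:3]@np.linalg.solve(K,[uv[0],uv[1],1]); return T[:3,3]+d*(z-T[2,3])/d[2]
def top(uv,z,s=2.96,off=(118,130)):
    c=camera_info("top"); uv=(np.array(uv)+.5)/s-.5+off
    return ray(uv,z,c["intrinsics"],c["cam_to_world"])
def wrist_ray(uv,z,s=None):
    s=s or sense(); c=camera_info("wrist"); T=np.eye(4); T[:3,:3]=R.from_rotvec(s["tool_rot"]).as_matrix(); T[:3,3]=s["tool_pos"]
    return ray(uv,z,c["intrinsics"],T@c["hand_eye"])
def go(p,yaw=None,s=None):
    """shift (cm) and turn in tool axes, tool straight down with tool y axis at world angle yaw (mod pi)"""
    s=s or sense(); r=R.from_rotvec(s["tool_rot"]); M=r.as_matrix()
    sh=M.T@(np.array(p)-s["tool_pos"])*100
    cur=np.arctan2(M[1,1],M[0,1])
    if yaw is None: y=cur
    else: y=yaw+np.pi*np.round((cur-yaw)/np.pi)
    Y=np.array([np.cos(y),np.sin(y),0]);Z=np.array([0,0,-1.]);X=np.cross(Y,Z)
    rv=(r.inv()*R.from_matrix(np.c_[X,Y,Z])).as_rotvec()
    return np.round(sh,2),np.round(rv,3)
E
python3 - <<'E'
from h import *
L=[((176,159),(228,185)),((466,119),(450,64)),((715,184),(747,136)),((325,306),(373,342)),((535,391),(552,334))]
out=[]
for i,(a,b) in enumerate(L):
    S=top(a,.041);B=top(b,.055);d=(B-S)[:2];n=np.linalg.norm(d);print(i+1,"sw",S[:2],"mid",(S[:2]+d/n*.027),"len",n,"yaw",np.arctan2(d[1],d[0]))
    out.append([*S[:2],np.arctan2(d[1],d[0])])
json.dump(out,open("lamps.json","w"))
print("H",top((333,137),.12),top((597,178),.12))
t=np.array([top(p,.026)[:2] for p in[(24,308),(252,302),(253,442),(24,449)]]);print(t,t.mean(0))
s=sense();M=R.from_rotvec(s["tool_rot"]).as_matrix();print(M)
for i,o in enumerate(out): print(i+1,go([o[0],o[1],.08],s=s))
E
```

```text
1 sw [0.6227 0.2649] mid [0.6107 0.2408] len 0.05713908985840223 yaw -2.0335987229279553
2 sw [ 0.6666 -0.0022] mid [0.6922 0.0062] len 0.05098939578107278 yaw 0.3183573357131472
3 sw [ 0.6104 -0.2347] mid [ 0.6333 -0.249 ] len 0.05086944688618981 yaw -0.5585513662498135
4 sw [0.4895 0.1233] mid [0.4738 0.1013] len 0.05598600541941327 yaw -2.193800204439418
5 sw [ 0.4159 -0.0699] mid [ 0.442  -0.0769] len 0.05319709870192392 yaw -0.2620903784902921
H [0.6309 0.1139 0.12  ] [ 0.6    -0.1162  0.12  ]
[[0.4831 0.4012]
 [0.4929 0.1921]
 [0.3648 0.1863]
 [0.3547 0.3939]] [0.4239 0.2934]
[[ 0.9349  0.3549 -0.0004]
 [ 0.3549 -0.9349  0.0014]
 [ 0.0001 -0.0014 -1.    ]]
1 (array([ 67.61, -62.61,  15.15]), array([-0.001, -0.   , -0.   ]))
2 (array([ 62.23, -36.07,  15.11]), array([-0.001, -0.   , -0.   ]))
3 (array([ 48.73, -16.33,  15.08]), array([-0.001, -0.   , -0.   ]))
4 (array([ 50.13, -54.09,  15.13]), array([-0.001, -0.   , -0.   ]))
5 (array([ 36.39, -38.64,  15.11]), array([-0.001, -0.   , -0.   ]))
```

```bash
cat > g.py <<'E'
# usage: g.py x y z [yaw]: remaining move
from h import *
a=[float(v) for v in sys.argv[1:]]
s=sense();print("clock %.2f"%s["clock"],"pos",s["tool_pos"],"F",s["contact_force"],"go",*go(a[:3],a[3] if len(a)>3 else None,s))
E
python3 -m jog '[[48.7,-16.3,7,0,0,0,-1],[48.7,-16.3,7,0,0,0,-1],[48.7,-16.3,7,0,0,0,-1],[48.7,-16.3,7,0,0,0,-1],[48.7,-16.3,7,0,0,0,-1]]' 40; python3 g.py 0.61 -0.235 0.13
```

```text
clock: 0.78
tool_pos: [0.4538, -0.3633, 0.1886]
tool_rot: [-3.09, -0.566, 0.0]
contact_force: [1.0, -0.8, 1.0]
gripper_width: 0.0002
grasp_force: 0.0
clock 0.78 pos [ 0.4538 -0.3633  0.1886] F [ 1.0306 -0.7531  1.0134] go [19.16 -6.45  5.86] [-0.  0.  0.]
```

```bash
python3 -m jog '[[19.1,-6.4,5.8,0,0,0,-1],[19.1,-6.4,5.8,0,0,0,-1],[19.1,-6.4,5.8,0,0,0,-1],[19.1,-6.4,5.8,0,0,0,-1],[19.1,-6.4,5.8,0,0,0,-1]]'; python3 g.py 0.6104 -0.2347 0.065
python3 - <<'E'
from h import *
import cv2
s=sense();i=camera("wrist");json.dump({k:s[k].tolist() for k in("tool_pos","tool_rot")},open("w1.json","w"))
cv2.imwrite("pics/w1.png",cv2.resize(i[:,:,::-1],(800,600)))
E
```

```text
clock: 1.4
tool_pos: [0.6085, -0.236, 0.1299]
tool_rot: [-3.088, -0.57, 0.003]
contact_force: [0.1, -0.9, 0.6]
gripper_width: 0.0002
grasp_force: 0.0
clock 1.40 pos [ 0.6085 -0.236   0.1299] F [ 0.0633 -0.8612  0.6199] go [ 0.23 -0.05  6.49] [-0.001  0.002  0.   ]
```

View pics/w1.png

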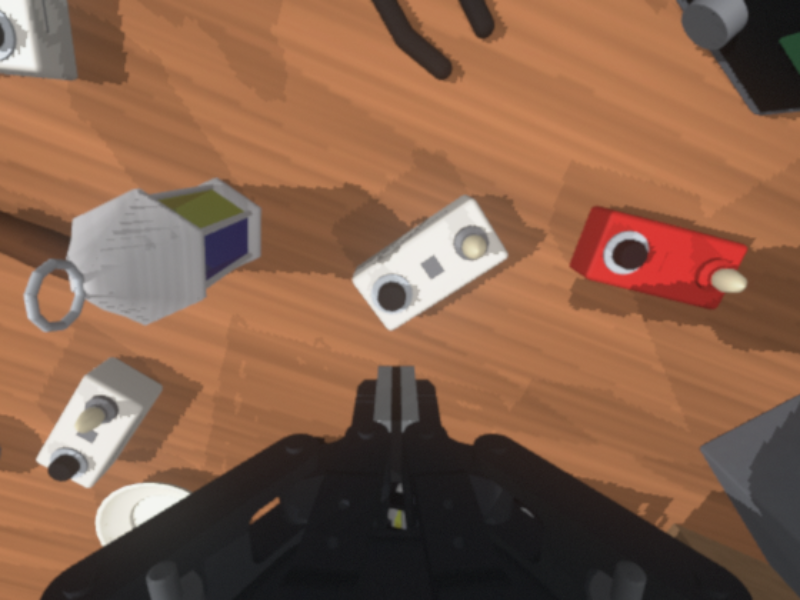

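Wrist view: white lamp below the tool with its switch at (392,296) and bulb at (472,243). The red look-alike is at right, lantern 2 at left, lamp 5 at lower left (switch (67,466)).

```bash
python3 - <<'E'
from h import *
s={k:np.array(v) for k,v in json.load(open("w1.json")).items()}
w=lambda u,z:wrist_ray(((u[0]+.5)*.7-.5,(u[1]+.5)*.7-.5),z,s)
print("sw3",w((392,295),.041),"bulb",w((474,246),.055),"sw5",w((67,466),.041),"pliers",w((440,68),.01),"tip",w((394,368),.1299))
E
```

```text
sw3 [ 0.615  -0.2305  0.041 ] bulb [ 0.6594 -0.2592  0.055 ] sw5 [ 0.4258 -0.0711  0.041 ] pliers [ 0.7373 -0.2121  0.01  ] tip [ 0.6161 -0.2318  0.1299]
```

```bash
python3 -m jog '[[0.5,-0.15,4,0,0,0,-1],[0.5,-0.15,7.8,0,0,0,-1],[0.5,-0.15,8.6,0,0,0,-1],[0.5,-0.15,9.2,0,0,0,-1],[0.5,-0.15,9.6,0,0,0,-1]]'; python3 -m jog '[[0,0,0,0,0,0,-1]]'
```

```text
clock: 2.08
tool_pos: [0.6136, -0.2353, 0.0372]
tool_rot: [3.088, 0.565, 0.004]
contact_force: [0.2, -0.8, 0.3]
gripper_width: 0.0
grasp_force: 0.2
clock: 2.2
tool_pos: [0.6133, -0.2346, 0.0363]
tool_rot: [3.089, 0.566, 0.002]
contact_force: [-0.1, 0.0, 0.1]
gripper_width: 0.0
grasp_force: 0.0
```

```bash
python3 -m jog '[[0,0,0.15,0,0,0,-1],[0,0,0.15,0,0,0,-1]]'; python3 -m jog '[[0,0,0.15,0,0,0,-1],[0,0,0.15,0,0,0,-1]]'
python3 - <<'E'
from h import *
import cv2
i=camera("wrist");cv2.imwrite("pics/w2.png",cv2.resize(i[100:320,140:420,::-1],None,fx=2.7,fy=2.7,interpolation=cv2.INTER_CUBIC))
E
```

```text
clock: 2.45
tool_pos: [0.613, -0.2342, 0.0341]
tool_rot: [3.089, 0.567, 0.001]
contact_force: [-0.2, -0.7, 1.1]
gripper_width: 0.0003
grasp_force: 0.7
clock: 2.7
tool_pos: [0.6132, -0.2342, 0.034]
tool_rot: [3.089, 0.567, 0.001]
contact_force: [-4.6, 2.0, 10.9]
gripper_width: 0.0003
grasp_force: 6.0
```

View pics/w2.png

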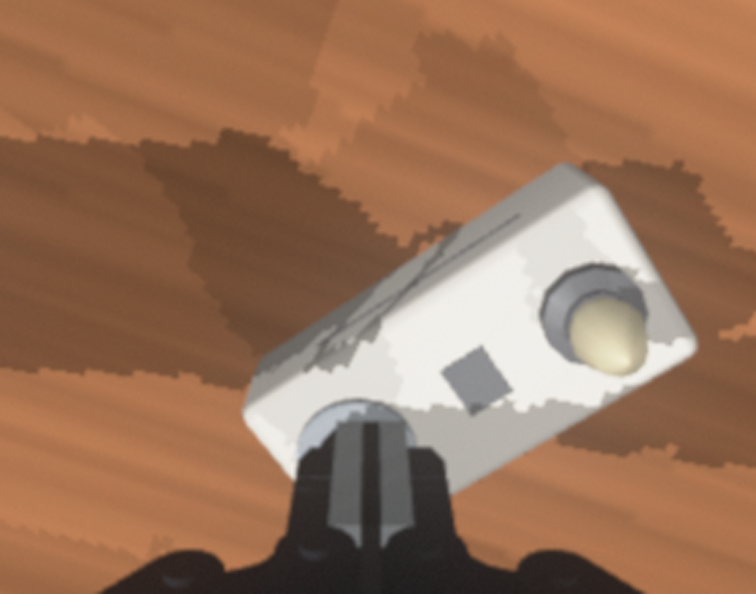

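Fingers sit on the switch, which is bottomed out (11 N at z=0.034). I'll release, back off, and save a close picture.

```bash
cat > snap.py <<'E'
from h import *
import cv2
s=sense();n=sys.argv[1];cv2.imwrite(f"pics/{n}.png",camera("wrist")[:,:,::-1]);json.dump({k:s[k].tolist() for k in("tool_pos","tool_rot")},open(f"{n}.json","w"))
E
python3 -m jog '[[0,0,-2,0,0,0,-1],[-1.5,0,-4.9,0,0,0,-1],[-3,0,-4.9,0,0,0,-1],[-3,0,-4.9,0,0,0,-1]]'; python3 snap.py L3_after; python3 g.py 0.61 -0.23 0.2
```

```text
clock: 3.25
tool_pos: [0.5837, -0.2451, 0.0812]
tool_rot: [3.09, 0.565, -0.0]
contact_force: [0.3, 0.9, -0.3]
gripper_width: 0.0001
grasp_force: 0.0
clock 3.30 pos [ 0.5838 -0.2446  0.0805] F [ 0.3421 -0.3354  1.3075] go [  2.96  -0.45 -11.95] [-0.001  0.001  0.   ]
```

```bash
python3 -m jog '[[0,0,-6,0,0,0,-1],[0,0,-12,0,0,0,-1]]'; python3 g.py 0.392 -0.081 0.2
```

```text
clock: 3.55
tool_pos: [0.5836, -0.2438, 0.2001]
tool_rot: [-3.087, -0.566, 0.005]
contact_force: [0.6, 0.1, -0.1]
gripper_width: 0.0002
grasp_force: 0.0
clock 3.55 pos [ 0.5836 -0.2438  0.2001] F [ 0.6424  0.108  -0.0857] go [-12.13 -22.02   0.12] [-0.003  0.003  0.   ]
```

```bash
python3 -c "
from h import *
import cv2
print(top((700,330),.1),top((720,470),.1))"
```

```text
[ 0.4708 -0.2097  0.1   ] [ 0.3502 -0.2269  0.1   ]
```

```bash
python3 -m jog '[[-12.1,-22,0,0,0,0,-1],[-12.1,-22,0,0,0,0,-1],[-12.1,-22,0,0,0,0,-1],[-12.1,-22,0,0,0,0,-1],[-12.1,-22,0,0,0,0,-1]]'; python3 -m jog '[[0,0,6,0,0,0,-1],[0,0,11.8,0,0,0,-1],[0,0,11.8,0,0,0,-1]]'; python3 snap.py L5_before;python3 g.py 0.42 -0.0705 0.05
```

```text
clock: 4.18
tool_pos: [0.3903, -0.0793, 0.1995]
tool_rot: [-3.088, -0.57, 0.002]
contact_force: [0.1, -0.5, 0.6]
gripper_width: 0.0
grasp_force: 0.0
clock: 4.55
tool_pos: [0.3896, -0.0807, 0.0784]
tool_rot: [-3.085, -0.566, 0.014]
contact_force: [0.2, 0.2, 0.4]
gripper_width: -0.0002
grasp_force: 0.0
clock 4.60 pos [ 0.3919 -0.0815  0.0817] F [ 0.411  -0.1737  0.3883] go [ 3.03 -0.02  3.16] [-0.003  0.004  0.   ]
```

Compose lamp 3 after / lamp 5 before in one view.

```bash
python3 -c "
import cv2,numpy as np
a=[cv2.resize(cv2.imread(f'pics/{n}.png')[60:320,130:430],(390,338),interpolation=cv2.INTER_CUBIC) for n in('L3_after','L5_before')]
cv2.imwrite('pics/m1.png',np.hstack(a))"
```

```text
(no output)
```

View pics/m1.png

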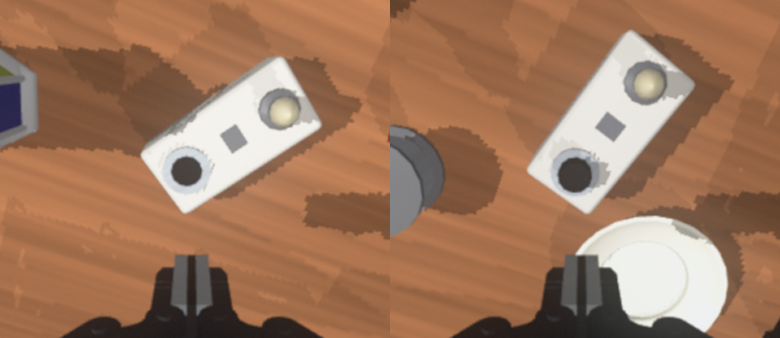

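```bash
cat > cap.py <<'E'
# cap.py name u v : black blob near pixel; position on plane z for cap heights
from h import *
import cv2
n=sys.argv[1];u,v=map(float,sys.argv[2:4])
g=cv2.cvtColor(cv2.imread(f"pics/{n}.png"),cv2.COLOR_BGR2GRAY)
k,lab,st,ce=cv2.connectedComponentsWithStats((g<80).astype(np.uint8))
j=1+np.argmin(np.hypot(*(ce[1:]-[u,v]).T)+1e3*(st[1:,4]<80))
s={a:np.array(b) for a,b in json.load(open(f"{n}.json")).items()}
print(n,"blob",ce[j],"wh",st[j,2:5])
for z in(.041,.038,.034): print(z,wrist_ray(ce[j],z,s)[:2])
E
python3 cap.py L3_after 273 192; python3 cap.py L5_before 272 194; python3 g.py 0.42 -0.0705 0.04
```

```text
L3_after blob [273.0345 191.3391] wh [ 21  21 348]
0.041 [ 0.6146 -0.2302]
0.038 [ 0.6138 -0.2305]
0.034 [ 0.6128 -0.2308]
L5_before blob [271.9443 194.1511] wh [ 25  26 503]
0.041 [ 0.4189 -0.0654]
0.038 [ 0.4181 -0.0656]
0.034 [ 0.4169 -0.0659]
clock 4.60 pos [ 0.3919 -0.0815  0.0817] F [ 0.411  -0.1737  0.3883] go [ 3.03 -0.02  4.16] [-0.003  0.004  0.   ]
```

```bash
python3 -m jog '[[2.9,-0.4,1,0,0,0,-1],[2.9,-0.4,3.2,0,0,0,-1],[2.9,-0.4,4.2,0,0,0,-1],[2.9,-0.4,4.9,0,0,0,-1],[2.9,-0.4,4.9,0,0,0,-1]]'; python3 -m jog '[[0,0,0.1,0,0,0,-1],[0,0,0.1,0,0,0,-1]]'
```

```text
clock: 5.22
tool_pos: [0.4198, -0.0683, 0.035]
tool_rot: [3.089, 0.566, 0.002]
contact_force: [0.7, -0.8, 1.5]
gripper_width: -0.0003
grasp_force: 0.6
clock: 5.48
tool_pos: [0.4199, -0.0683, 0.034]
tool_rot: [3.089, 0.566, 0.003]
contact_force: [0.5, 0.3, 6.6]
gripper_width: 0.0
grasp_force: 2.8
```

```bash
python3 -m jog '[[0,0,0.1,0,0,0,-1],[0,0,-2,0,0,0,-1],[-1.5,0.2,-4.7,0,0,0,-1],[-3.1,0.3,-4.9,0,0,0,-1],[-3.1,0.3,-4.9,0,0,0,-1]]'; python3 snap.py L5_after; python3 cap.py L5_after 272 194;  python3 g.py 0.4895 0.1233 0.18
```

```text
clock: 6.1
tool_pos: [0.3906, -0.0819, 0.0821]
tool_rot: [3.09, 0.565, 0.0]
contact_force: [0.5, -0.2, -0.0]
gripper_width: -0.0004
grasp_force: 0.0
L5_after blob [269.2574 192.9294] wh [ 24  23 439]
0.041 [ 0.4194 -0.0653]
0.038 [ 0.4186 -0.0655]
0.034 [ 0.4175 -0.0658]
clock 6.15 pos [ 0.3909 -0.0817  0.0819] F [ 0.0349 -0.7018  0.0762] go [ 16.48 -15.68  -9.81] [-0. -0. -0.]
```

```bash
python3 -m jog '[[0,0,-6,0,0,0,-1],[4,-5,-6,0,0,0,-1],[8,-10,-6,0,0,0,-1],[12,-15,-6,0,0,0,-1],[13.8,-15.8,-6,0,0,0,-1]]'; python3 g.py 0.464 0.116 0.081
```

```text
clock: 6.78
tool_pos: [0.4641, 0.1187, 0.1413]
tool_rot: [-3.088, -0.572, 0.002]
contact_force: [-0.0, 0.1, -0.0]
gripper_width: 0.0001
grasp_force: 0.0
clock 6.78 pos [0.4641 0.1187 0.1413] F [-0.0355  0.0818 -0.0019] go [-0.11  0.26  6.03] [-0.001  0.001  0.   ]
```

```bash
python3 -m jog '[[-0.1,0.2,6,0,0,0,-1],[-0.1,0.2,6,0,0,0,-1],[-0.1,0.2,6,0,0,0,-1]]'; python3 snap.py L4_before;python3 cap.py L4_before 272 194; python3 g.py 0.492 0.127 0.04
```

```text
clock: 7.15
tool_pos: [0.4639, 0.1128, 0.0828]
tool_rot: [-3.09, -0.567, 0.001]
contact_force: [1.4, -0.0, 0.6]
gripper_width: 0.0
grasp_force: 0.0
L4_before blob [270.5031 194.0725] wh [ 24  25 483]
0.041 [0.4921 0.1285]
0.038 [0.4913 0.1282]
0.034 [0.4902 0.1279]
clock 7.20 pos [0.4649 0.1128 0.0838] F [-0.4744  0.1179  0.6699] go [ 3.03 -0.37  4.39] [ 0.    -0.002  0.   ]
```

```bash
python3 -m jog '[[2.9,-0.4,1,0,0,0,-1],[2.9,-0.4,3.4,0,0,0,-1],[2.9,-0.4,4.4,0,0,0,-1],[2.9,-0.4,5.1,0,0,0,-1],[2.9,-0.4,5.2,0,0,0,-1]]'; python3 -m jog '[[0,0,0.1,0,0,0,-1],[0,0,0.1,0,0,0,-1]]'
```

```text
clock: 7.82
tool_pos: [0.4907, 0.1267, 0.0337]
tool_rot: [3.09, 0.566, 0.002]
contact_force: [-14.1, -2.8, 31.9]
gripper_width: -0.0003
grasp_force: 16.2
clock: 8.07
tool_pos: [0.4908, 0.1268, 0.0337]
tool_rot: [3.09, 0.566, 0.003]
contact_force: [-17.3, -4.0, 34.9]
gripper_width: 0.0001
grasp_force: 17.6
```

Firm stop (35 N); released and backing off.

```bash
python3 -m jog '[[0,0,-1.5,0,0,0,-1],[-1.5,0.2,-5,0,0,0,-1],[-2.9,0.4,-5.2,0,0,0,-1],[-2.9,0.4,-5.2,0,0,0,-1]]'; python3 snap.py L4_after; python3 cap.py L4_after 272 194;  python3 g.py 0.598 0.258 0.15
```

```text
clock: 8.57
tool_pos: [0.4642, 0.1125, 0.0824]
tool_rot: [3.09, 0.566, 0.004]
contact_force: [-0.0, 0.7, -0.2]
gripper_width: 0.0003
grasp_force: 0.0
L4_after blob [269.6117 193.176 ] wh [ 22  21 358]
0.041 [0.4929 0.1289]
0.038 [0.4921 0.1287]
0.034 [0.4911 0.1284]
clock 8.62 pos [0.4643 0.1127 0.0819] F [ 0.7169 -0.1748 -0.3067] go [17.67 -8.85 -6.79] [ 0.    -0.002  0.   ]
```

```bash
python3 -m jog '[[0,0,-6,0,0,0,-1],[5,-2.5,-6,0,0,0,-1],[10,-5,-6,0,0,0,-1],[15,-7.5,-6,0,0,0,-1],[17.6,-8.8,-6,0,0,0,-1]]'; python3 -m jog '[[0,0,6,0,0,0,-1],[0,0,6,0,0,0,-1],[0,0,6,0,0,0,-1]]'; python3 snap.py L1_before;python3 cap.py L1_before 272 194; python3 g.py 0.626 0.269 0.033
```

```text
clock: 9.25
tool_pos: [0.5985, 0.2598, 0.1401]
tool_rot: [-3.089, -0.568, 0.001]
contact_force: [-0.5, 0.3, 0.1]
gripper_width: 0.0002
grasp_force: 0.0
clock: 9.62
tool_pos: [0.5973, 0.2574, 0.0818]
tool_rot: [3.09, 0.566, -0.001]
contact_force: [-0.4, -0.2, 0.7]
gripper_width: 0.0002
grasp_force: 0.0
L1_before blob [272.9958 194.0084] wh [ 25  25 475]
0.041 [0.6263 0.2717]
0.038 [0.6255 0.2714]
0.034 [0.6244 0.2711]
clock 9.68 pos [0.5983 0.2577 0.0832] F [ 0.7719 -0.2617  0.5917] go [ 2.98 -0.07  5.03] [ 0.    -0.002  0.   ]
```

```bash
python3 -m jog '[[2.9,-0.2,1,0,0,0,-1],[2.9,-0.2,3.3,0,0,0,-1],[2.9,-0.2,4.3,0,0,0,-1],[2.9,-0.2,5,0,0,0,-1],[2.9,-0.2,5.1,0,0,0,-1]]'; python3 -m jog '[[0,0,0.05,0,0,0,-1],[0,0,0.05,0,0,0,-1]]'
```

```text
clock: 10.3
tool_pos: [0.6234, 0.2694, 0.0339]
tool_rot: [3.09, 0.567, 0.0]
contact_force: [-14.8, -6.8, 29.7]
gripper_width: 0.0001
grasp_force: 14.4
clock: 10.55
tool_pos: [0.6235, 0.2694, 0.0339]
tool_rot: [3.09, 0.567, 0.001]
contact_force: [-14.5, -6.3, 25.5]
gripper_width: 0.0001
grasp_force: 13.4
```

```bash
python3 -m jog '[[0,0,-1.5,0,0,0,-1],[-1.5,0.1,-5,0,0,0,-1],[-2.7,0.2,-5,0,0,0,-1],[-2.7,0.2,-5,0,0,0,-1]]'; python3 snap.py L1_after; python3 cap.py L1_after 272 194; python3 -m jog '[[0,0,-6,0,0,0,-1],[0,0,-12,0,0,0,-1],[0,0,-14,0,0,0,-1]]';  python3 g.py 0.642 -0.009 0.22
```

```text
clock: 11.05
tool_pos: [0.5986, 0.2579, 0.0803]
tool_rot: [-3.09, -0.567, -0.001]
contact_force: [0.0, -0.6, -1.2]
gripper_width: -0.0
grasp_force: 0.0
L1_after blob [273.0462 196.0069] wh [ 23  23 433]
0.041 [0.6268 0.2718]
0.038 [0.626  0.2716]
0.034 [0.6249 0.2712]
clock: 11.48
tool_pos: [0.6012, 0.2589, 0.2248]
tool_rot: [-3.089, -0.567, -0.011]
contact_force: [-0.0, 0.9, 0.3]
gripper_width: 0.0002
grasp_force: 0.0
clock 11.47 pos [0.6012 0.2589 0.2248] F [-0.032   0.9447  0.2854] go [-5.7  26.5   0.44] [ 0.    -0.007  0.   ]
```

L1's blob area is 433, like L5, so it also looks worn. On to L2.

```bash
python3 -m jog '[[-5.7,26.5,0,0,0,0,-1],[-5.7,26.5,0,0,0,0,-1],[-5.7,26.5,0,0,0,0,-1],[-5.7,26.5,0,0,0,0,-1],[-5.7,26.5,0,0,0,0,-1]]';  python3 g.py 0.642 -0.009 0.081
```

```text
clock: 12.1
tool_pos: [0.6395, -0.0136, 0.218]
tool_rot: [3.091, 0.561, -0.004]
contact_force: [-0.1, 1.1, -0.3]
gripper_width: -0.0001
grasp_force: 0.0
clock 12.10 pos [ 0.6395 -0.0136  0.218 ] F [-0.0671  1.0851 -0.3181] go [ 0.43 -0.34 13.7 ] [-0.     0.002  0.   ]
```

```bash
python3 -m jog '[[0.2,-0.2,6,0,0,0,-1],[0.2,-0.2,12,0,0,0,-1],[0.2,-0.2,13.7,0,0,0,-1],[0.2,-0.2,13.7,0,0,0,-1]]'; python3 snap.py L2_before;python3 cap.py L2_before 272 194; python3 g.py 0.669 0.004 0.033
```

```text
clock: 12.6
tool_pos: [0.6401, -0.0066, 0.0815]
tool_rot: [-3.089, -0.567, 0.004]
contact_force: [0.4, 0.7, 0.7]
gripper_width: -0.0002
grasp_force: 0.0
L2_before blob [279.8689 194.7886] wh [ 24  25 473]
0.041 [0.6702 0.0034]
0.038 [0.6694 0.0031]
0.034 [0.6683 0.0026]
clock 12.65 pos [ 0.6418 -0.0068  0.084 ] F [-0.2725  0.8228  1.432 ] go [ 2.92 -0.05  5.1 ] [ 0.    -0.001  0.   ]
```

```bash
python3 -m jog '[[2.9,0,1,0,0,0,-1],[2.9,0,3.4,0,0,0,-1],[2.9,0,4.4,0,0,0,-1],[2.9,0,5.1,0,0,0,-1],[2.9,0,5.2,0,0,0,-1]]'; python3 -m jog '[[0,0,0,0,0,0,-1]]';  python3 -m jog '[[0,0,-1.5,0,0,0,-1],[-1.5,0,-5,0,0,0,-1],[-2.9,0,-5.1,0,0,0,-1],[-2.9,0,-5.1,0,0,0,-1]]'; python3 snap.py L2_after; python3 cap.py L2_after 280 194
python3 -c "
import cv2,numpy as np
f=lambda n:cv2.resize(cv2.imread(f'pics/{n}.png')[110:240,200:350],(262,228),interpolation=cv2.INTER_CUBIC)
z=np.zeros((228,262,3),np.uint8)
cv2.imwrite('pics/m2.png',np.vstack([np.hstack([f('L1_after'),f('L2_after'),f('L3_after')]),np.hstack([f('L4_after'),f('L5_after'),f('L5_before')])]))"
```

```text
clock: 13.28
tool_pos: [0.6697, 0.0029, 0.034]
tool_rot: [3.089, 0.567, 0.005]
contact_force: [-5.9, 1.0, 14.7]
gripper_width: -0.0003
grasp_force: 7.2
clock: 13.4
tool_pos: [0.6697, 0.003, 0.034]
tool_rot: [3.089, 0.567, 0.006]
contact_force: [-4.2, 1.2, 9.7]
gripper_width: -0.0
grasp_force: 4.8
clock: 13.9
tool_pos: [0.6413, -0.0077, 0.0836]
tool_rot: [3.09, 0.566, 0.003]
contact_force: [-0.1, 0.3, -0.7]
gripper_width: -0.0001
grasp_force: 0.0
L2_after blob [277.606  193.7015] wh [ 22  20 335]
0.041 [0.6712 0.0037]
0.038 [0.6704 0.0034]
0.034 [0.6694 0.003 ]
```

View pics/m2.png

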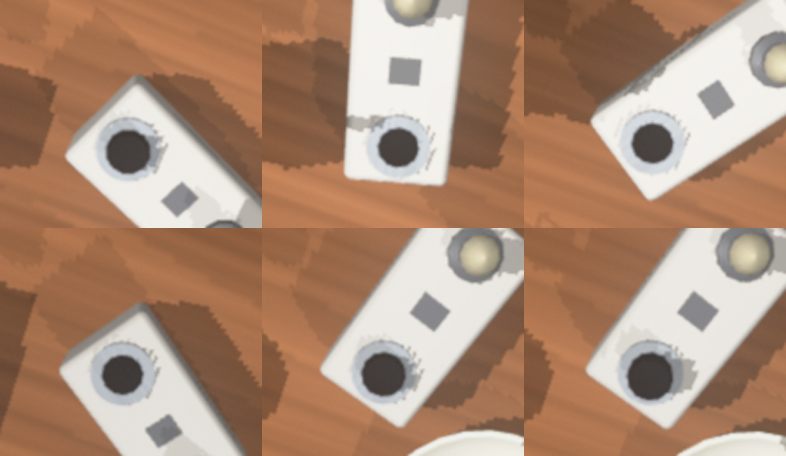

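Clear: L2, L3 and L4 show small sunken caps, so they're latched. L1 and L5 still stand proud and shadowed, so they're worn and both go to the tray (left).

```bash
python3 - <<'E'
from h import *
ld=lambda n:{a:np.array(b) for a,b in json.load(open(f"{n}.json")).items()}
for n,sw,sq in(("L5_after",(269.26,192.93),None),("L5_before",None,(299.6,158.1)),("L1_after",(273.05,196.0),(303,224.5))):
    s=ld(n)
    if sw: print(n,"sw",wrist_ray(sw,.038,s))
    if sq: print(n,"mid",wrist_ray(sq,.03,s))
E
python3 -m jog '[[0,0,-6,0,0,0,0],[0,0,-12,0,0,0,0.5],[0,0,-14,0,0,0,0.5]]'
python3 g.py 0.443 -0.073 0.15 1.31; python3 -c "from cell import sense;print(sense()['joint_positions'])"
```

```text
L5_after sw [ 0.4186 -0.0655  0.038 ]
L5_before mid [ 0.4445 -0.0744  0.03  ]
L1_after sw [0.626  0.2716 0.038 ]
L1_after mid [0.6119 0.2441 0.03  ]
clock: 14.32
tool_pos: [0.6435, -0.0072, 0.2272]
tool_rot: [3.088, 0.567, 0.011]
contact_force: [0.1, -0.5, -0.3]
gripper_width: 0.0545
grasp_force: 0.0
clock 14.32 pos [ 0.6435 -0.0072  0.2272] F [ 0.0596 -0.4565 -0.2889] go [-21.13  -0.99   7.57] [ 0.001 -0.008  0.624]
[-9.08776234e-02  2.41743662e-01  1.37056592e+00  1.06498929e-04
  1.52181297e+00  1.11695253e+00]
```

```bash
python3 -m jog '[[-6,-0.3,0,0,0,0.16,0.4],[-12,-0.6,0,0,0,0.33,0.4],[-18,-0.8,2,0,0,0.5,0.4],[-21,-0.9,6,0,0,0.66,0.4],[-21,-0.9,8,0,0,0.66,0.4]]' 60; python3 g.py 0.4443 -0.0741 0.08 1.27
```

```text
clock: 14.95
tool_pos: [0.438, -0.0733, 0.1383]
tool_rot: [-3.106, 0.471, 0.007]
contact_force: [0.3, -0.4, 0.6]
gripper_width: 0.0598
grasp_force: 0.0
clock 14.95 pos [ 0.438  -0.0733  0.1383] F [ 0.3435 -0.4069  0.5591] go [ 0.65 -0.11  5.82] [ 0.     0.005 -0.   ]
```

```bash
python3 -m jog '[[0.6,-0.1,5,0,0,0,0.4],[0.6,-0.1,7.5,0,0,0,0.4],[0.6,-0.1,7.5,0,0,0,0.4]]'; python3 g.py 0.4443 -0.0741 0.005 1.27
```

```text
clock: 15.32
tool_pos: [0.445, -0.0733, 0.0638]
tool_rot: [-3.106, 0.465, 0.01]
contact_force: [0.6, 0.3, 0.8]
gripper_width: 0.0596
grasp_force: 0.0
clock 15.32 pos [ 0.445  -0.0733  0.0638] F [0.5523 0.343  0.7668] go [-0.    0.09  5.88] [0.    0.006 0.004]
```

```bash
python3 -m jog '[[0,0,3,0,0,0,0.4],[0,0,5,0,0,0,0.4],[0,0,5.8,0,0,0,0.4],[0,0,5.8,0,0,0,0.4]]'; python3 -m jog '[[0,0,0,0,0,0,-0.4],[0,0,0,0,0,0,-0.4],[0,0,0,0,0,0,-0.4],[0,0,0,0,0,0,-0.4]]' 40
```

```text
clock: 15.82
tool_pos: [0.4478, -0.0742, 0.0092]
tool_rot: [-3.107, 0.465, -0.0]
contact_force: [-0.1, -0.5, -0.2]
gripper_width: 0.0601
grasp_force: 0.0
clock: 16.32
tool_pos: [0.4488, -0.0745, 0.0101]
tool_rot: [3.107, -0.465, 0.004]
contact_force: [-0.9, 0.7, 7.1]
gripper_width: 0.0415
grasp_force: 41.5
```

```bash
python3 -m jog '[[0,0,-2,0,0,0,-0.4],[0,0,-6,0,0,0,-0.4],[0,0,-11,0,0,0,-0.4],[0,0,-11,0,0,0,-0.4]]'; python3 g.py 0.427 0.342 0.12 1.618; python3 snap.py L5_held
```

```text
clock: 16.82
tool_pos: [0.4508, -0.0751, 0.1236]
tool_rot: [3.106, -0.465, 0.014]
contact_force: [0.4, 0.0, -1.5]
gripper_width: 0.0409
grasp_force: 41.0
clock 16.82 pos [ 0.4508 -0.0751  0.1236] F [ 0.3676  0.0198 -1.4558] go [-14.49 -39.18   0.24] [ 0.001 -0.009 -0.344]
```

```bash
python3 -c "
import cv2;cv2.imwrite('pics/v8.png',cv2.resize(cv2.imread('pics/L5_held.png'),(700,525)))"
```

```text
(no output)
```

View pics/v8.png

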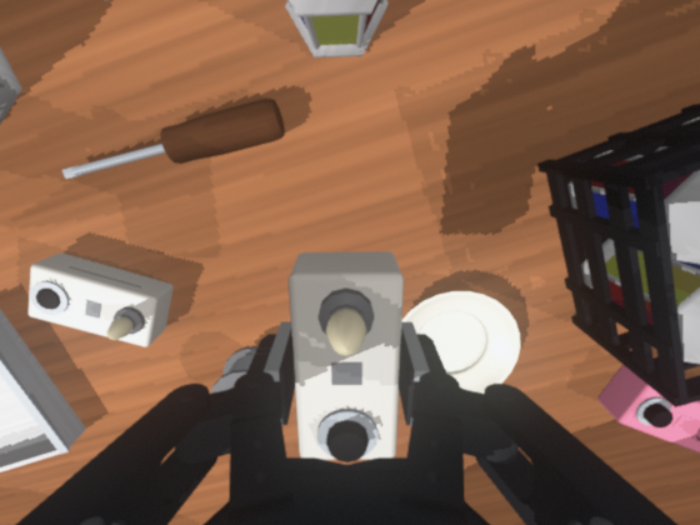

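Lamp is held level and square between the pads. Carrying it to the tray.

```bash
python3 -m jog '[[-2,-5.5,-0.5,0,0,-0.07,-0.4],[-4,-11,-0.5,0,0,-0.14,-0.4],[-6.1,-16.5,-0.5,0,0,-0.2,-0.4],[-8.1,-22,-0.5,0,0,-0.27,-0.4],[-10.1,-27.5,-0.5,0,0,-0.34,-0.4]]'; python3 g.py 0.427 0.342 0.12 1.618
```

```text
clock: 17.5
tool_pos: [0.4299, 0.2198, 0.1218]
tool_rot: [3.14, 0.071, -0.004]
contact_force: [0.2, 0.0, -0.8]
gripper_width: 0.0411
grasp_force: 41.0
clock 17.50 pos [0.4299 0.2198 0.1218] F [ 0.2088  0.0313 -0.8268] go [  0.26 -12.22   0.17] [ 0.001  0.002 -0.002]
```

```bash
python3 -m jog '[[0.1,-4,0,0,0,0,-0.4],[0.2,-9,0,0,0,0,-0.4],[0.3,-12.2,0,0,0,0,-0.4],[0.3,-12.2,3,0,0,0,-0.4],[0.3,-12.2,6,0,0,0,-0.4]]'; python3 g.py 0.427 0.342 0.015 1.618
```

```text
clock: 18.12
tool_pos: [0.4279, 0.3403, 0.061]
tool_rot: [3.14, 0.069, -0.003]
contact_force: [0.4, -0.7, -0.5]
gripper_width: 0.041
grasp_force: 41.1
clock 18.12 pos [0.4279 0.3403 0.061 ] F [ 0.3593 -0.6725 -0.5033] go [-0.08 -0.18  4.6 ] [ 0.001  0.002 -0.003]
```

```bash
python3 -m jog '[[0,0,2.5,0,0,0,-0.4],[0,0,4,0,0,0,-0.4],[0,0,4.5,0,0,0,-0.4],[0,0,4.7,0,0,0,-0.4],[0,0,4.7,0,0,0,-0.4]]'
```

```text
clock: 18.75
tool_pos: [0.4298, 0.3408, 0.0174]
tool_rot: [-3.14, -0.067, -0.002]
contact_force: [0.2, 0.2, -1.3]
gripper_width: 0.0412
grasp_force: 41.1
```

```bash
python3 -m jog '[[0,0,0.15,0,0,0,-0.4],[0,0,0.3,0,0,0,-0.4],[0,0,0.3,0,0,0,-0.4]]'; python3 -m jog '[[0,0,0.1,0,0,0,-0.4],[0,0,0.1,0,0,0,-0.4]]'
```

```text
clock: 19.12
tool_pos: [0.4296, 0.3407, 0.0141]
tool_rot: [-3.14, -0.067, -0.001]
contact_force: [0.1, 0.0, 1.5]
gripper_width: 0.0413
grasp_force: 41.5
clock: 19.38
tool_pos: [0.4296, 0.3407, 0.0141]
tool_rot: [-3.141, -0.067, -0.001]
contact_force: [-5.1, -3.2, 13.0]
gripper_width: 0.0414
grasp_force: 42.8
```

```bash
python3 -m jog '[[0,0,-0.1,0,0,0,0.3],[0,0,-0.1,0,0,0,0.3],[0,0,-0.1,0,0,0,0.3],[0,0,-0.1,0,0,0,0.3]]'; python3 -m jog '[[0,0,-3,0,0,0,0.3],[0,0,-8,0,0,0,0.3],[0,0,-13,0,0,0,0.4],[0,0,-13,0,0,0,0.4]]';  python3 g.py 0.6119 0.2441 0.12 2.66; python3 -c "from cell import sense;print(sense()['joint_positions'])"
```

```text
clock: 19.88
tool_pos: [0.4291, 0.3403, 0.0134]
tool_rot: [3.141, 0.067, -0.0]
contact_force: [-0.8, -0.2, 0.1]
gripper_width: 0.0559
grasp_force: 0.0
clock: 20.38
tool_pos: [0.4321, 0.3424, 0.1492]
tool_rot: [-3.136, -0.067, -0.013]
contact_force: [0.7, -0.3, 0.3]
gripper_width: 0.0597
grasp_force: 0.0
clock 20.38 pos [0.4321 0.3424 0.1492] F [ 0.7268 -0.3376  0.286 ] go [17.51 10.6   3.01] [-0.    -0.01  -1.046]
[ 5.76977751e-01  4.38196373e-02  1.73179597e+00 -5.87318518e-06
  1.35646243e+00  2.10491640e+00]
```

```bash
python3 -m jog '[[4,2.4,0,0,0,-0.18,0.4],[8,4.8,0,0,0,-0.36,0.4],[12,7.2,0,0,0,-0.54,0.4],[16,9.6,0,0,0,-0.72,0.4],[17.4,10.5,2,0,0,-0.9,0.4]]'; python3 g.py 0.6119 0.2441 0.065 2.66
```

```text
clock: 21.0
tool_pos: [0.6106, 0.2413, 0.1241]
tool_rot: [2.795, 1.432, 0.005]
contact_force: [0.1, 0.8, 0.5]
gripper_width: 0.0595
grasp_force: 0.0
clock 21.00 pos [0.6106 0.2413 0.1241] F [0.1281 0.7647 0.4514] go [ 0.29 -0.07  5.91] [ 0.002 -0.002 -0.143]
```

```bash
python3 -m jog '[[0.2,0,1,0,0,-0.14,0.4],[0.2,0,5,0,0,-0.14,0.4],[0.2,0,5.9,0,0,-0.14,0.4],[0.2,0,5.9,0,0,-0.14,0.4]]'; python3 g.py 0.6119 0.2441 0.008 2.66;  python3 snap.py L1_grasp;  python3 -c "
import cv2;cv2.imwrite('pics/v9.png',cv2.resize(cv2.imread('pics/L1_grasp.png'),(700,525)))"
```

```text
clock: 21.5
tool_pos: [0.6077, 0.2443, 0.0634]
tool_rot: [-2.692, -1.619, 0.004]
contact_force: [0.7, 1.1, -0.1]
gripper_width: 0.0597
grasp_force: 0.0
clock 21.50 pos [0.6077 0.2443 0.0634] F [ 0.6719  1.0618 -0.0703] go [0.19 0.39 5.54] [-0.002  0.002 -0.006]
```

View pics/v9.png

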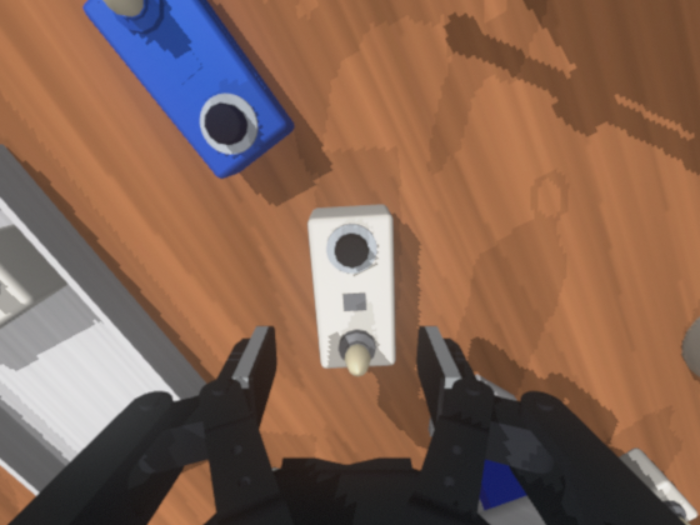

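```bash
python3 -c "
from h import *
s={a:np.array(b) for a,b in json.load(open('L1_grasp.json')).items()}
m=wrist_ray((283,241.4),.03,s);c=wrist_ray((280.8,199.5),.038,s);d=m-c;print(m,c,np.arctan2(d[1],d[0])+np.pi/2+np.pi);print(go([m[0],m[1],.008]))"
```

```text
[0.6123 0.2448 0.03  ] [0.6253 0.2728 0.038 ] 2.706488042013551
(array([0.17, 0.3 , 5.7 ]), array([-0.,  0.,  0.]))
```

```bash
python3 -m jog '[[0.2,0.3,2,0,0,-0.04,0.4],[0.2,0.3,4.5,0,0,-0.04,0.4],[0.2,0.3,5.6,0,0,-0.04,0.4],[0.2,0.3,5.6,0,0,-0.04,0.4]]'; python3 -m jog '[[0,0,0,0,0,0,-0.4],[0,0,0,0,0,0,-0.4],[0,0,0,0,0,0,-0.4],[0,0,0,0,0,0,-0.4]]' 40; python3 -m jog '[[0,0,-2,0,0,0,-0.4],[0,0,-6,0,0,0,-0.4],[0,0,-11,0,0,0,-0.4],[0,0,-12,0,0,0,-0.4]]'; python3 g.py 0.43 0.252 0.13 1.618
```

```text
clock: 22.05
tool_pos: [0.6122, 0.2449, 0.0088]
tool_rot: [-2.659, -1.672, 0.001]
contact_force: [-0.5, -0.0, 0.2]
gripper_width: 0.06
grasp_force: 0.0
clock: 22.55
tool_pos: [0.6136, 0.2453, 0.0105]
tool_rot: [2.659, 1.672, 0.004]
contact_force: [-0.8, 0.1, 6.6]
gripper_width: 0.0411
grasp_force: 42.8
clock: 23.05
tool_pos: [0.6152, 0.2459, 0.1351]
tool_rot: [2.657, 1.671, 0.013]
contact_force: [0.5, -0.3, -1.8]
gripper_width: 0.0412
grasp_force: 42.0
clock 23.05 pos [0.6152 0.2459 0.1351] F [ 0.5425 -0.2642 -1.7966] go [ -7.47 -16.96   0.35] [ 0.003 -0.009  1.076]
```

```bash
python3 -m jog '[[-1.9,-4.2,0,0,0,0.18,-0.4],[-3.8,-8.5,0,0,0,0.36,-0.4],[-5.6,-12.7,0,0,0,0.54,-0.4],[-7.4,-17,0,0,0,0.72,-0.4],[-7.4,-17,0,0,0,0.9,-0.4]]'; python3 g.py 0.43 0.252 0.13 1.618
```

```text
clock: 23.68
tool_pos: [0.4227, 0.2514, 0.1269]
tool_rot: [3.122, 0.343, -0.006]
contact_force: [0.6, -0.6, -1.6]
gripper_width: 0.0411
grasp_force: 41.9
clock 23.68 pos [0.4227 0.2514 0.1269] F [ 0.6436 -0.6221 -1.6376] go [ 0.72  0.1  -0.31] [0.001 0.004 0.171]
```

```bash
python3 -m jog '[[0.7,0.1,0,0,0,0.17,-0.4],[0.7,0.1,3,0,0,0.17,-0.4],[0.7,0.1,7,0,0,0.17,-0.4],[0.7,0.1,8,0,0,0.17,-0.4],[0.7,0.1,8,0,0,0.17,-0.4]]'; python3 g.py 0.429 0.252 0.015 1.618
```

```text
clock: 24.3
tool_pos: [0.4333, 0.2521, 0.0482]
tool_rot: [3.14, 0.083, -0.003]
contact_force: [1.5, -0.6, -1.3]
gripper_width: 0.0408
grasp_force: 41.8
clock 24.30 pos [0.4333 0.2521 0.0482] F [ 1.5064 -0.6397 -1.3182] go [-0.43 -0.02  3.32] [0.001 0.002 0.006]
```

```bash
python3 -m jog '[[-0.4,0,1.5,0,0,0,-0.4],[-0.4,0,2.6,0,0,0,-0.4],[-0.4,0,3.1,0,0,0,-0.4],[-0.4,0,3.4,0,0,0,-0.4],[-0.4,0,3.4,0,0,0,-0.4]]';python3 -m jog '[[0,0,0.1,0,0,0,-0.4],[0,0,0.1,0,0,0,-0.4]]'
```

```text
clock: 24.92
tool_pos: [0.4303, 0.2523, 0.0148]
tool_rot: [-3.14, -0.083, -0.001]
contact_force: [-0.1, 0.2, -1.3]
gripper_width: 0.0414
grasp_force: 41.9
clock: 25.18
tool_pos: [0.4305, 0.2524, 0.0145]
tool_rot: [-3.14, -0.083, -0.001]
contact_force: [-2.6, -2.0, 6.0]
gripper_width: 0.0413
grasp_force: 42.7
```

Seated on the floor. Releasing, retreating upwards and aside, then a final check.

```bash
python3 -m jog '[[0,0,0,0,0,0,0.3],[0,0,0,0,0,0,0.3],[0,0,0,0,0,0,0.3],[0,0,0,0,0,0,0.3]]'; python3 -m jog '[[0,0,-3,0,0,0,0.3],[0,0,-9,0,0,0,0.3],[0,0,-15,0,0,0,0.3],[-4,2,-20,0,0,0,0.3],[-6,4,-22,0,0,0,0.3]]'; python3 -m jog '[[-2,6,0,0,0,0,0.3],[-2,12,0,0,0,0,0.3],[-2,18,0,0,0,0,0.3],[-2,24,0,0,0,0,0.3],[-2,24,0,0,0,0,0.3]]'
python3 -c "
from cell import *
import cv2
i=camera('top')[130:305,118:388,::-1]
cv2.imwrite('pics/v10.png',cv2.resize(i,None,fx=2.96,fy=2.96,interpolation=cv2.INTER_CUBIC))"
```

```text
clock: 25.68
tool_pos: [0.4301, 0.2522, 0.0136]
tool_rot: [3.14, 0.083, -0.0]
contact_force: [-0.2, -0.4, -0.1]
gripper_width: 0.0559
grasp_force: 0.0
clock: 26.3
tool_pos: [0.3722, 0.2092, 0.2368]
tool_rot: [-3.139, -0.084, -0.006]
contact_force: [0.8, -0.6, 0.5]
gripper_width: 0.0557
grasp_force: 0.0
clock: 26.92
tool_pos: [0.3647, -0.0358, 0.2337]
tool_rot: [3.14, 0.069, 0.0]
contact_force: [-0.2, 0.8, 0.4]
gripper_width: 0.0557
grasp_force: 0.0
```

View pics/v10.png

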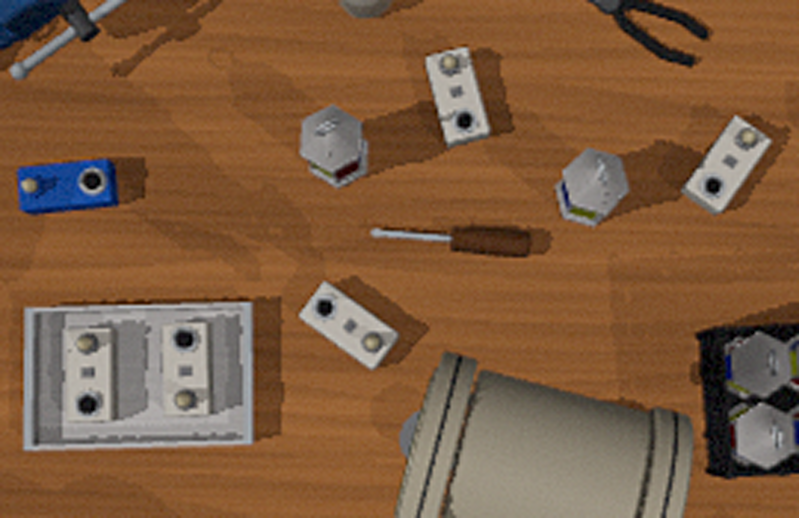

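Both worn lamps stand upright in the tray at (88,372) and (186,370). The three latched lamps and everything else visible are where they started; the arm hides the saucer and most of the reel in this picture.

```bash
python3 -c "
from cell import sign_off;print(sign_off())"
```

```text
the job is handed in; nothing more can be done
None
```

I clicked all five switches fully down: three stayed down and those lamps stand on where they were, the two that sprang back stand upright in the repair tray, and the job was handed in at about 27 s (no verdict was returned).

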